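# Index the guitar-neck saddle to the next hole and hold its lock pin home

### The arm

A 6-joint arm with a two-finger parallel gripper is mounted at the origin on the work surface. World frame = base frame: x ahead of the robot, y to its left, z up, the work surface at z = 0. Lengths are in m, angles in rad, forces in N, time in s.
With the tool pointing down it reaches from about 0.25 to 0.775 m from the base axis. Payload 4 kg.
Tool frame: the origin (TCP) lies midway between the tips of the shut fingers; the grasp point (between the pads) lies 19 mm behind it; z points along the fingers, y is the direction in which the jaws open and shut (so a half turn about z gives the same grasp; the last joint's range is limited). The gripper opens to 85 mm and grips with 20 to 120 N. Pads are 22 mm wide; open, the fingers measure 114 mm over their backs; the gripper's body (76 mm by 85 mm) begins 54 mm behind the grasp point. The pads swing forward as they close: fully open they stand 13 mm farther back than shut.
Start: joints at [1.102, 0.087, 1.371, -0, 1.684, -0.103], TCP at [0.197, 0.514, 0.231] pointing down, gripper open.
Joint ranges: [-3.1, 3.1], [-0.76, 2.03], [0.27, 2.55], [-1.08, 4.22], [0.17, 2.65], [-2.57, 2.57]. Speed limits (rad/s): [2.79, 2.79, 3.14, 3.14, 3.14, 3.14].

### API

Orientations are given as [roll, pitch, yaw] about the fixed x, y, z axes, in that order (R = Rz(yaw) Ry(pitch) Rx(roll)).
In Python, from cell import readout, imaging, job gives the robot as it stands.
- The arm moves only by the tool apply_moves, never from a script. Its argument "rows" is a list of rows, each a list of 7 numbers: the shift along the tool's x, y, z in m, then the turn, a rotation vector about the tool's x, y, z in rad, then the gripper command: -1 is fully open, 1 is shut, values between are in proportion. In form: [[tx, ty, tz, ax, ay, az, hand], ...]. A call has 1 to 12 rows; each row shifts and turns the pose as measured when the row begins, along the tool's axes as they then stand; what a row does not reach is not made up. A row lasts 1/12 s, in which the tool goes at most 41.7 mm and 7.16 degrees, less where a joint would pass 70% of its speed; a pose out of reach is approached as far as the arm can. A call is refused whole if a number of a shift passes 0.0417 or a number of a turn 0.125, either way. A call with a gripper value outside its range is refused whole. The fingers move at their own pace and stop on an object; "newtons" is the grip in N (left out, the last holds). Time passes only in rows, so rows that do not move let the fingers close. It gives the time, the measured TCP pose, the force and the opening at its end, in the units of the state.
- readout.sense(): the state, without advancing time (a new reading comes with each control period).
- imaging.grab_frame(name): name is "scene" or "top" or "wrist"; returns a dict with "img" (384x512x3 uint8, red, green, blue), "mtx" (3x3 intrinsics, pixels), "D" ([k1, k2, p1, p2, k3] as OpenCV has them; the pictures are not rectified), "R" (3x3) and "t" (3): a world point X has camera coordinates R X + t; the wrist camera has in their place "mount" (4x4, takes a point from camera to tool coordinates, whose origin is the TCP and whose axes are the flange's). Camera axes: x right, y down, z forward; pixel columns grow to the right and rows downward; lengths in m; the calibration is good to about 2 mm. A picture is of the moment at which its call begins: read the wrist's pose just before it. There is no depth.
- job.hand_in(): hands the job in, once; it reports no verdict.
The state is a dict: "time_s": time; "joint_pos": joint angles; "qvel": joint speeds; "joint_torque": joint torques, N m; "eef_pos": TCP position; "eef_rot": TCP orientation; "contact_force": force on the tool from outside, world axes, zero at the start; "moment": the same for the moment, N m; "opening": opening from 0.0 (shut) to 1.0 (fully open).
Only numpy, scipy, OpenCV 4.12 (cv2) and the standard library are available. Lean on these libraries where they do the work, as an engineer would, in place of code of your own. Each camera call takes 0.05 s, during which the arm holds its last target. There are 200 camera calls.

### The job

On the guitar-neck jig, pull up the lock knob of the sliding saddle, slide the saddle along the rail to the very next hole towards the tall forked headstock rest, and let the lock pin into that hole. The pin springs back up a little by itself, so press the knob fully down and finish while still holding it there, because I will tighten the set screw while you hold. Do not disturb the bottle, cup, sanding block or screwdriver lying around the jig.

Things in the scene. Friction and masses are not known exactly. Their poses are not given: they have to be found in the camera images.
- jig: Fixed plywood board, 240 (x) x 520 (y) x 18 mm; origin: centre of its underside. On it an aluminium rail 36 mm wide, 320 mm long, runs along the board's y at board x = -50 mm, its top 52 mm above the bench, with five 11 mm holes in its top at board y = -100, -50, 0, 50, 100 mm.
- carriage (a joint): Slide of the dark steel carriage along the rail (m) = board y of its centre, positive to the board's +y; range -0.11 to 0.11, friction about 1.5 N. It starts locked in the middle hole (0); the next holes are 0.05 away. Its sleeve is 48 mm wide, 70 mm long, top 59 mm above the bench; on it, under the knob, a fixed collar 16 mm across, 14 mm tall.
- plunger (a joint): Height (m) of the lock plunger (pin and knob) above fully home: 0 = knob down on the collar; 0.004 = at rest, where its spring (500 N/m) leaves it, pin still in the hole; above 0.012 the round-nosed 8 mm pin is clear of the rail; upper stop 0.020. About 6 N lifts it to 0.016, about 2 N pushes it home.
- knob: Black round knob of the plunger, upright cylinder 25 mm across, 26 mm tall, standing on the carriage; origin at the centre of its underside (73 mm above the bench when home, 77 mm at rest). It rises with the plunger and travels with the carriage.
- knob_center (a point): The centre of the knob, half-way up (13 mm over its underside), on its axis: the place to grip.
- saddle (a point): Centre of the cork-lined V saddle on the carriage's arm, 110 mm to the board's +x side of the knob's axis; its top is about 100 mm above the bench.
- headrest: Tall forked wooden headstock rest, 80 x 50 x 130 mm, two cork-faced prongs on a post, fixed on the board near one end, 220 mm from the board's middle (at its +y or -y end, changing from start to start); origin at the centre of its underside, on the board's top, 60 mm to the +x side of the board's middle.
- heelblock: Low wooden heel block with a cork top, 75 x 60 x 42 mm, fixed at the board's other end; origin at the centre of its underside.
- polish: Bystander: amber bottle 52 mm across, 130 mm tall, standing; origin at the centre of its underside.
- cup: Bystander: white cup 70 mm across, 80 mm tall, standing; origin at the centre of its underside.
- sander: Bystander: cork sanding block 60 x 100 x 30 mm; origin at the centre of its underside.
- driver: Bystander: screwdriver 170 mm long, lying on the bench; origin at its underside, near its middle.

How it is judged:
On the way, in this order (a step that is already met when the one before it is completed fails the run):
1. the knob is pulled up until the pin is clear of the rail, the carriage still at its first hole (value of joint plunger above 0.0115 m and value of joint carriage between -0.01 and 0.01 m), for 0.05 s.
2. the carriage is at the next hole towards the headstock rest and its pin has dropped into that hole (((y of headrest in the frame of jig above 0 m and value of joint carriage between 0.047 and 0.053 m) or (y of headrest in the frame of jig below 0 m and value of joint carriage between -0.053 and -0.047 m)) and value of joint plunger below 0.006 m), for 0.1 s.
At the end, for the whole second after the job is handed in: Through the last second the carriage stands within 3 mm of the next hole towards the headstock rest (0.05 m from the first), the plunger is held within 1.5 mm of fully home, and the gripper's fingers still bear on the knob with more than 1 N (((y of headrest in the frame of jig above 0 m and value of joint carriage between 0.047 and 0.053 m) or (y of headrest in the frame of jig below 0 m and value of joint carriage between -0.053 and -0.047 m)) and value of joint plunger below 0.0015 m and contact force between the fingers and knob above 1 N and velocity of joint carriage between -0.01 and 0.01 m/s); the arm keeps its last pose, push and grip.
It fails at once if the bottle is disturbed (moved over 20 mm or tipped) (distance of polish from where it was at the start of the episode above 0.02 m or angle between polish's own z axis and vertical above 0.35 rad).
It fails at once if the cup is disturbed (moved over 20 mm or tipped) (distance of cup from where it was at the start of the episode above 0.02 m or angle between cup's own z axis and vertical above 0.35 rad).
It fails at once if the sanding block is disturbed (moved over 20 mm or tipped) (distance of sander from where it was at the start of the episode above 0.02 m or angle between sander's own z axis and vertical above 0.35 rad).
It fails at once if the screwdriver is disturbed (moved over 20 mm) (distance of driver from where it was at the start of the episode above 0.02 m).
It also fails if it takes over 32 s, if anything falls off the work surface, if the arm or the gripper's body presses on something with over 40 N, if the wrist force passes 120 N, or if a joint passes its speed limit or range.

## Working session

There is one attempt and no reset: what is moved stays moved. The work goes in short steps, Python scripts to look and compute and a tool call to move; the robot and the scene stay as the last step left them, time stands still between calls to the robot, and variables do not carry over. Pictures are saved under pics/ and viewed, about 8 in all and at most 12, crops included, and the job is handed in when it is done.

Besides the shell and the picture viewer there is one more tool, called after "Call:" as name(argument=value, ...), one argument or row to a line, values as JSON. apply_moves: Moves the arm, as the interface text tells. Its arguments: {"type":"object","properties":{"rows":{"type":"array","items":{"type":"array","items":{"type":"number"}}},"newtons":{"type":"number"}},"required":["rows"]}

```bash
mkdir -p pics; python3 - <<'E'
from cell import readout, imaging
import cv2,pickle
s=readout.sense(); print({k:s[k] for k in("time_s","eef_pos","eef_rot","contact_force","opening")})
d={}
for n in("scene","top"):
    f=imaging.grab_frame(n); d[n]=f; cv2.imwrite(f"pics/{n}0.png",cv2.resize(f["img"][:,:,::-1],(800,600)))
pickle.dump(d,open("f0.pkl","wb"))
E
```

```text
{'time_s': 0.0, 'eef_pos': array([0.19649733, 0.51316502, 0.23009866]), 'eef_rot': array([-3.13933090e+00, -2.24431914e-04,  2.77579572e+00]), 'contact_force': array([0.5740969 , 0.02148642, 0.25641935]), 'opening': 0.9960975542823575}
```

View pics/scene0.png

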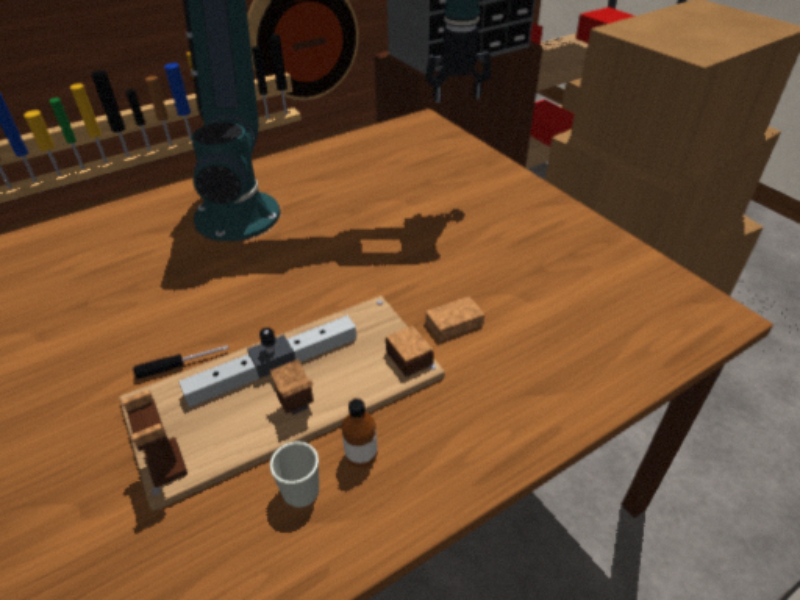

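View pics/top0.png

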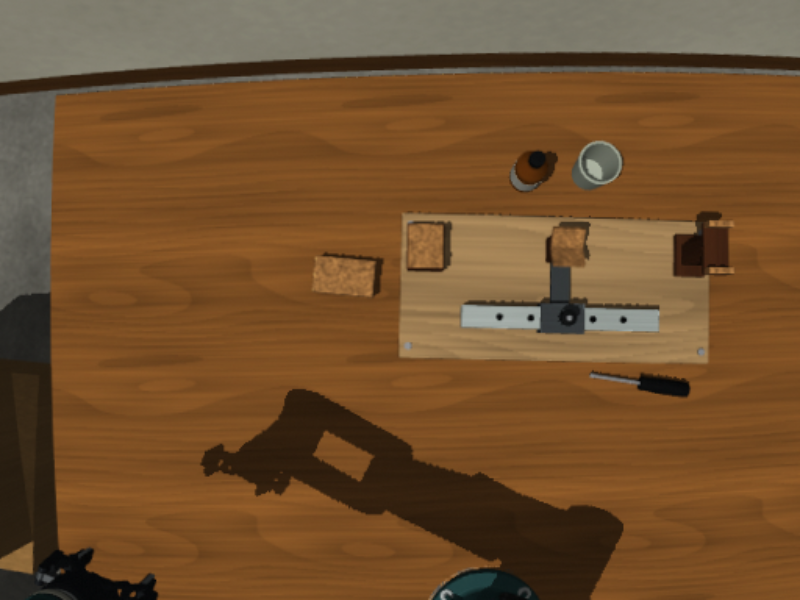

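Top view: the headrest is at the right, the board's -y end (about 705,245). The knob is at (569,316), the holes run along the rail, and the driver is below-right. In the scene view the knob is at (267,337). I'll crop both for precise pixels.

```bash
python3 - <<'E'
import cv2,pickle,numpy as np
d=pickle.load(open("f0.pkl","rb"))
a=d["top"]["img"][185:245,285:435,::-1]; b=d["scene"]["img"][195:265,100:240,::-1]
A=cv2.resize(a,None,fx=5,fy=5,interpolation=cv2.INTER_CUBIC);B=cv2.resize(b,(560,280),interpolation=cv2.INTER_CUBIC)
B=cv2.copyMakeBorder(B,0,0,0,750-560,cv2.BORDER_CONSTANT)
cv2.imwrite("pics/c.png",np.vstack([A,B]))
for n in d: print(n,d[n]["mtx"].tolist(),d[n]["D"],(-d[n]["R"].T@d[n]["t"]))
E
```

```text
scene [[375.9656225014764, 0.0, 256.2894404226971], [0.0, 375.9656225014764, 194.0164208734048], [0.0, 0.0, 1.0]] [-0.01525985  0.          0.          0.          0.        ] [ 1.2513586  -0.30888644  0.81676226]
top [[415.50174555261367, 0.0, 258.0246176616549], [0.0, 415.50174555261367, 195.76883114402287], [0.0, 0.0, 1.0]] [-0.12719184  0.          0.          0.          0.        ] [0.51116684 0.10390378 1.08394246]
```

View pics/c.png

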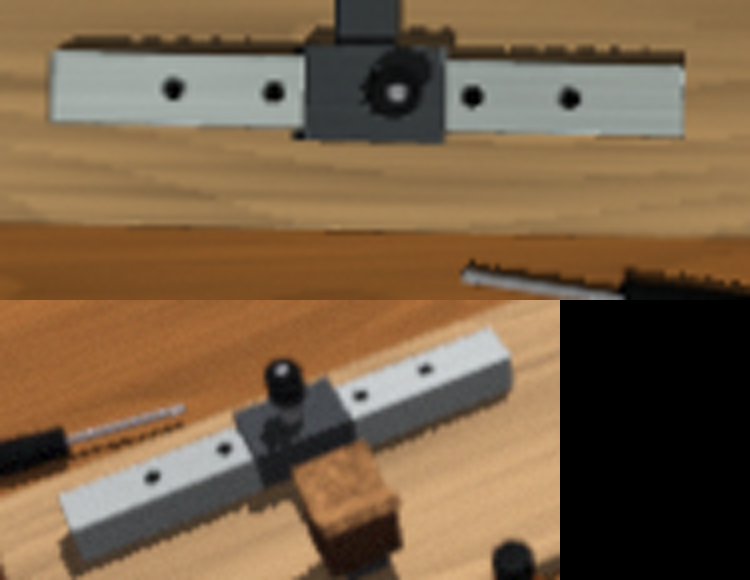

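The crop shows four rail holes at (173,89), (274,92), (472,97) and (569,98), with the knob top at about (396,92). The driver tip is at (465,273).

```bash
cat > h.py <<'E'
import cv2,numpy as np
def plane(f,px,z,R=None,t=None):
    R=f["R"] if R is None else R; t=f["t"] if t is None else t
    u=cv2.undistortPoints(np.array(px,float).reshape(-1,1,2),f["mtx"],f["D"]).reshape(-1,2)
    r=np.c_[u,np.ones(len(u))]@R; c=-R.T@t
    return c+r*((z-c[2])/r[:,2])[:,None]
E
python3 - <<'E'
import pickle,numpy as np
from h import plane
d=pickle.load(open("f0.pkl","rb"))
T=lambda p:(np.array(p)-2)/5+[285,185]
S=lambda p:(np.array(p)-1.5-[0,300])/4+[100,195]
h1=plane(d["top"],T([(173,89),(274,92),(472,97),(569,98)]),.052)
h2=plane(d["scene"],S([(425,370),(360,396),(224,449),(152,477)]),.052)
y=np.array([.1,.05,-.05,-.1])
for n,h in(("top",h1),("scene",h2)):
    c=h.mean(0); k=(y@h)/(y@y); print(n,h[:,:2].round(4).tolist(),"mid",c.round(4),"dir",k.round(3),"yaw",np.arctan2(-k[0],k[1]))
print("knobtop",plane(d["top"],T([(396,92)]),.103),plane(d["scene"],S([(283,370)]),.103))
print("driver tip/handle",plane(d["top"],T([(465,273),(625,290)]),.01))
P=lambda p:np.array(p)*.64
print("headrest prongs",plane(d["top"],P([(722,223),(720,271)]),.148))
print("bottle,cup",plane(d["top"],P([(537,159)]),.13),plane(d["top"],P([(600,163)]),.08))
E
```

```text
top [[0.5267, -0.0273], [0.5239, -0.0776], [0.5188, -0.1772], [0.5169, -0.2267]] mid [ 0.5216 -0.1272  0.052 ] dir [0.049 0.997 0.   ] yaw -0.04928839646039098
scene [[0.5254, -0.0255], [0.5233, -0.0759], [0.5179, -0.1755], [0.5151, -0.2257]] mid [ 0.5204 -0.1256  0.052 ] dir [0.052 1.    0.   ] yaw -0.05207482134702606
knobtop [[ 0.52172714 -0.12688122  0.103     ]] [[ 0.52118668 -0.1244163   0.103     ]]
driver tip/handle [[ 0.42788953 -0.18225646  0.01      ]
 [ 0.41626125 -0.26707184  0.01      ]]
headrest prongs [[ 0.65485033 -0.35463001  0.148     ]
 [ 0.58335181 -0.3475245   0.148     ]]
bottle,cup [[ 0.75873115 -0.08267826  0.13      ]] [[ 0.76379783 -0.19266916  0.08      ]]
```

Call:
apply_moves(
  rows=[
    [0, 0, 0, 0, 0, -0.105, -1],
    [0, 0, 0, 0, 0, -0.105, -1],
    [0, 0, 0, 0, 0, -0.105, -1],
    [-0.0198, -0.0346, 0, 0, 0, 0, -1],
    [-0.0198, -0.0346, 0, 0, 0, 0, -1],
    [-0.0198, -0.0346, 0, 0, 0, 0, -1],
    [-0.0198, -0.0346, 0, 0, 0, 0, -1],
    [-0.0198, -0.0346, 0, 0, 0, 0, -1],
    [-0.0198, -0.0346, 0, 0, 0, 0, -1],
    [-0.0198, -0.0346, 0, 0, 0, 0, -1],
    [-0.0198, -0.0346, 0, 0, 0, 0, -1],
  ],
)

```text
time_s: 1.02
eef_pos: [0.3452, 0.2247, 0.2217]
eef_rot: [-3.13, -0.011, 3.125]
contact_force: [1.3, 0.6, 0.0]
opening: 0.998
```

Call:
apply_moves(
  rows=[
    [-0.018, -0.035, 0, 0, 0, 0.017, -1],
    [-0.018, -0.035, 0, 0, 0, 0.017, -1],
    [-0.018, -0.035, 0, 0, 0, 0, -1],
    [-0.018, -0.035, 0, 0, 0, 0, -1],
    [-0.018, -0.035, 0, 0, 0, 0, -1],
    [-0.018, -0.035, 0, 0, 0, 0, -1],
    [-0.018, -0.035, 0, 0, 0, 0, -1],
    [-0.018, -0.035, 0, 0, 0, 0, -1],
    [-0.018, -0.032, 0, 0, 0, 0, -1],
    [0, 0, 0, 0, 0, 0, -1],
  ],
)

```text
time_s: 1.85
eef_pos: [0.495, -0.1184, 0.2186]
eef_rot: [-3.128, -0.014, 3.081]
contact_force: [-0.8, -0.5, 0.4]
opening: 1.004
```

```bash
cat >> h.py <<'E'
def go(s,target,rpy):
    "tool-frame shift and turn from state s to target pose"
    from scipy.spatial.transform import Rotation as Ro
    A=Ro.from_euler("xyz",s["eef_rot"]);B=Ro.from_euler("xyz",rpy)
    return A.inv().apply(np.array(target)-s["eef_pos"]).round(4),(A.inv()*B).as_rotvec().round(4)
E
python3 - <<'E'
from cell import readout, imaging
from h import *
s=readout.sense(); f=imaging.grab_frame("wrist")
print(s["time_s"],s["eef_pos"],s["eef_rot"],s["contact_force"],s["joint_pos"])
print(go(s,[.521,-.1263,.12],[np.pi,0,np.pi-.05]))
cv2.imwrite("pics/w1.png",f["img"][:,:,::-1])
import pickle; pickle.dump((s,f),open("w1.pkl","wb"))
E
```

```text
1.85 [ 0.49495441 -0.11835785  0.21855001] [-3.12817122 -0.01446181  3.08087652] [-0.80649439 -0.49173442  0.36427118] [-0.33536162  0.0070673   1.47951361 -0.01691591  1.66527815 -1.84704832]
(array([-0.0279, -0.005 ,  0.0982]), array([-0.0133, -0.0145, -0.0106]))
```

View pics/w1.png

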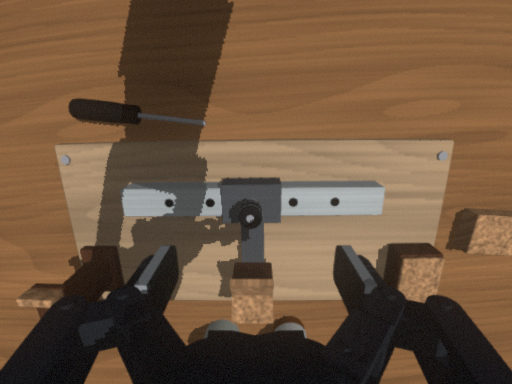

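The wrist view shows the knob top at about (250,217) between the holes. The headrest is at lower left, beyond the fingers, and the driver is well clear. I'll cross-check the knob and hole positions with this view.

```bash
python3 - <<'E'
import pickle
from h import *
from scipy.spatial.transform import Rotation as Ro
s,f=pickle.load(open("w1.pkl","rb")); M=f["mount"]
A=np.eye(4);A[:3,:3]=Ro.from_euler("xyz",s["eef_rot"]).as_matrix();A[:3,3]=s["eef_pos"]
C=np.linalg.inv(A@M);R,t=C[:3,:3],C[:3,3]
print(plane(f,[(250,217)],.103,R,t)); h=plane(f,[(335,202),(293,202),(210,203),(169,203)],.052,R,t);print(h,h.mean(0))
E
```

```text
[[ 0.52135913 -0.12684561  0.103     ]]
[[ 0.52793427 -0.02628324  0.052     ]
 [ 0.52511111 -0.07688987  0.052     ]
 [ 0.520882   -0.17695491  0.052     ]
 [ 0.51816497 -0.2271485   0.052     ]] [ 0.52302309 -0.12681913  0.052     ]
```

Call:
apply_moves(
  rows=[
    [-0.009, -0.0017, 0.025, -0.0133, -0.0145, -0.005, -1],
    [-0.009, -0.0017, 0.025, 0, 0, 0, -1],
    [-0.009, -0.0017, 0.025, 0, 0, 0, -1],
    [0, 0, 0, 0, 0, 0, -1],
  ],
)

```text
time_s: 2.23
eef_pos: [0.5207, -0.1212, 0.1422]
eef_rot: [3.137, 0.001, 3.086]
contact_force: [-0.6, 1.3, -1.6]
opening: 1.0
```

```bash
python3 - <<'E'
from cell import readout
from h import *
s=readout.sense(); print(s["time_s"],s["eef_pos"],s["eef_rot"],go(s,[.521,-.1263,.071],[np.pi,0,np.pi-.05]))
E
```

```text
2.2333 [ 0.52065895 -0.1211725   0.14222396] [3.13690832e+00 1.14145372e-03 3.08639363e+00] (array([-0.0005, -0.0054,  0.0712]), array([ 0.0047,  0.0012, -0.0052]))
```

All three views agree on the knob, about (0.5215, -0.1266). Next I descend around it.

Call:
apply_moves(
  rows=[
    [-0.001, -0.0055, 0.018, 0.0047, 0, -0.005, -1],
    [0, 0, 0.018, 0, 0, 0, -1],
    [0, 0, 0.018, 0, 0, 0, -1],
    [0, 0, 0.01, 0, 0, 0, -1],
    [0, 0, 0.004, 0, 0, 0, -1],
    [0, 0, 0, 0, 0, 0, -1],
  ],
)

```text
time_s: 2.73
eef_pos: [0.5202, -0.1204, 0.0758]
eef_rot: [3.14, 0.001, 3.099]
contact_force: [-1.3, 0.1, 0.5]
opening: 0.998
```

```bash
python3 - <<'E'
from cell import readout
from h import *
s=readout.sense(); print(s["time_s"],s["eef_pos"],s["eef_rot"],s["contact_force"],go(s,[.5214,-.1266,.071],[np.pi,0,np.pi-.05]))
E
```

```text
2.7333 [ 0.52019479 -0.12040152  0.07580094] [3.13982090e+00 1.24397331e-03 3.09871685e+00] [-1.28697845  0.08484367  0.46748992] (array([-0.0015, -0.0061,  0.0048]), array([0.0018, 0.0012, 0.0071]))
```

Call:
apply_moves(
  rows=[
    [-0.0015, -0.006, 0.003, 0.0018, 0, 0.007, -1],
    [0, -0.002, 0.0025, 0, 0, 0, -1],
    [0, 0, 0, 0, 0, 0, -1],
  ],
)

```text
time_s: 2.98
eef_pos: [0.523, -0.1287, 0.0735]
eef_rot: [-3.14, 0.006, 3.093]
contact_force: [-0.2, 0.0, -0.2]
opening: 1.001
```

```bash
python3 - <<'E'
from cell import readout
from h import *
s=readout.sense(); print(s["time_s"],s["eef_pos"],s["eef_rot"],s["contact_force"],go(s,[.5214,-.1266,.071],[np.pi,0,np.pi-.05]))
E
```

```text
2.9833 [ 0.52300782 -0.12873088  0.07346379] [-3.1398674   0.00621363  3.09273946] [-0.1963504   0.00606515 -0.15422385] (array([0.0017, 0.0021, 0.0024]), array([-0.0017,  0.0062,  0.0011]))
```

Call:
apply_moves(
  rows=[
    [0.0015, 0.002, 0.0025, 0, 0.005, 0, -1],
    [0, 0, 0, 0, 0, 0, 1],
    [0, 0, 0, 0, 0, 0, 1],
    [0, 0, 0, 0, 0, 0, 1],
    [0, 0, 0, 0, 0, 0, 1],
    [0, 0, 0, 0, 0, 0, 1],
    [0, 0, 0, 0, 0, 0, 1],
  ],
  newtons=50,
)

```text
time_s: 3.57
eef_pos: [0.5232, -0.1276, 0.0737]
eef_rot: [-3.139, 0.006, 3.092]
contact_force: [0.3, -0.4, -0.4]
opening: 0.274
```

Call:
apply_moves(
  rows=[
    [0, 0, -0.004, 0, 0, 0, 1],
    [0, 0, -0.004, 0, 0, 0, 1],
    [0, 0, -0.004, 0, 0, 0, 1],
    [0, 0, 0, 0, 0, 0, 1],
    [0, 0, 0, 0, 0, 0, 1],
  ],
)

```text
time_s: 3.98
eef_pos: [0.5232, -0.1275, 0.0844]
eef_rot: [-3.139, 0.005, 3.092]
contact_force: [2.3, -1.7, -3.9]
opening: 0.272
```

Call:
apply_moves(
  rows=[
    [0, 0, -0.002, 0, 0, 0, 1],
    [0, 0, 0, 0, 0, 0, 1],
  ],
)

```text
time_s: 4.15
eef_pos: [0.5231, -0.1275, 0.0855]
eef_rot: [-3.139, 0.005, 3.092]
contact_force: [2.3, -1.2, -4.1]
opening: 0.277
```

```bash
python3 - <<'E'
from cell import readout,imaging
from h import *
for i in range(1):
    f=imaging.grab_frame("scene"); s=readout.sense()
print(s["time_s"],s["eef_pos"],s["eef_rot"],s["contact_force"])
cv2.imwrite("pics/s2.png",cv2.resize(f["img"][190:270,100:240,::-1],(700,400),interpolation=cv2.INTER_CUBIC))
E
```

```text
4.2 [ 0.52314055 -0.12754446  0.08525442] [-3.13901636  0.00476887  3.09153245] [ 2.48176193 -0.94207011 -5.61340787]
```

View pics/s2.png

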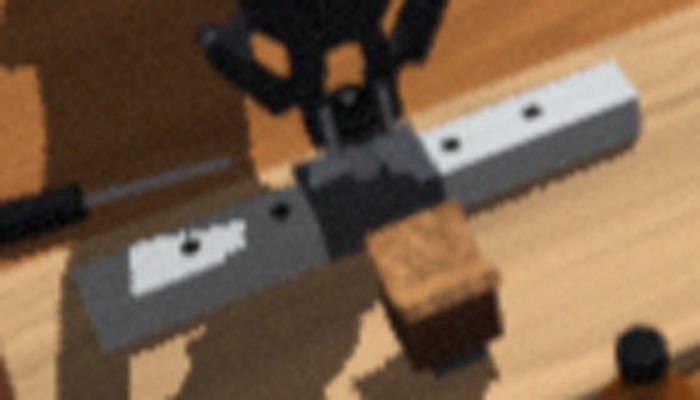

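The knob is gripped (about 350,110 in the crop) and raised. The force of about 5.6 N is consistent with the plunger at about 15 mm. Now I slide towards -y.

Call:
apply_moves(
  rows=[
    [0, -0.008, 0, 0, 0, 0, 1],
    [0, -0.01, 0, 0, 0, 0, 1],
    [0, -0.01, 0, 0, 0, 0, 1],
    [0, -0.01, 0, 0, 0, 0, 1],
    [0, 0, 0, 0, 0, 0, 1],
    [0, 0, 0, 0, 0, 0, 1],
  ],
)

```text
time_s: 4.7
eef_pos: [0.5212, -0.1678, 0.0844]
eef_rot: [3.14, 0.005, 3.092]
contact_force: [3.7, 2.5, -4.4]
opening: 0.281
```

```bash
python3 - <<'E'
from cell import readout
from h import *
s=readout.sense(); print(s["time_s"],s["eef_pos"],s["eef_rot"],s["contact_force"],go(s,[.5206,-.1775,.0855],[np.pi,0,np.pi-.05]))
E
```

```text
4.7 [ 0.52116835 -0.16783666  0.08441814] [3.13994173 0.00451162 3.09161763] [ 3.73124959  2.50391904 -4.39603647] (array([ 0.0001, -0.0097, -0.0011]), array([0.0017, 0.0045, 0.    ]))
```

Call:
apply_moves(
  rows=[
    [0, -0.005, -0.001, 0, 0, 0, 1],
    [0, -0.004, 0, 0, 0, 0, 1],
    [0, 0, 0, 0, 0, 0, 1],
    [0, 0, 0, 0, 0, 0, 1],
  ],
)

```text
time_s: 5.03
eef_pos: [0.5207, -0.178, 0.0852]
eef_rot: [3.139, 0.005, 3.091]
contact_force: [1.9, 2.0, -5.7]
opening: 0.271
```

```bash
python3 - <<'E'
from cell import readout
from h import *
s=readout.sense(); print(s["time_s"],s["eef_pos"],s["eef_rot"],s["contact_force"],go(s,[.5206,-.1775,.0855],[np.pi,0,np.pi-.05]))
E
```

```text
5.0333 [ 0.52068382 -0.1779818   0.08521171] [3.13914656 0.00462816 3.09112884] [ 1.91373044  2.02921516 -5.71965814] (array([ 0.0001,  0.0005, -0.0003]), array([ 0.0024,  0.0046, -0.0005]))
```

Call:
apply_moves(
  rows=[
    [0, 0.0005, 0.003, 0, 0, 0, 1],
    [0, 0, 0.003, 0, 0, 0, 1],
    [0, 0, 0.003, 0, 0, 0, 1],
    [0, 0, 0.003, 0, 0, 0, 1],
    [0, 0, 0, 0, 0, 0, 1],
  ],
)

```text
time_s: 5.45
eef_pos: [0.5207, -0.1781, 0.0746]
eef_rot: [-3.141, 0.005, 3.092]
contact_force: [0.9, 0.5, -0.4]
opening: 0.275
```

The pin dropped to the rest height with no reaction force, so it is in the hole. Now I press it home.

Call:
apply_moves(
  rows=[
    [0, 0, 0.002, 0, 0, 0, 1],
    [0, 0, 0.002, 0, 0, 0, 1],
    [0, 0, 0.002, 0, 0, 0, 1],
    [0, 0, 0, 0, 0, 0, 1],
    [0, 0, 0, 0, 0, 0, 1],
  ],
)

```text
time_s: 5.87
eef_pos: [0.5207, -0.1781, 0.0707]
eef_rot: [-3.14, 0.006, 3.092]
contact_force: [-0.5, 0.9, 1.7]
opening: 0.279
```

Call:
apply_moves(
  rows=[
    [0, 0, 0.003, 0, 0, 0, 1],
    [0, 0, 0.003, 0, 0, 0, 1],
    [0, 0, 0.003, 0, 0, 0, 1],
  ],
)

```text
time_s: 6.12
eef_pos: [0.5208, -0.1792, 0.0697]
eef_rot: [-3.137, 0.007, 3.092]
contact_force: [-5.2, 3.6, 14.1]
opening: 0.276
```

```bash
python3 - <<'E'
from cell import readout,imaging
from h import *
F=[]
for i in range(4):
    f=imaging.grab_frame("scene"); s=readout.sense(); print(s["time_s"],s["eef_pos"],s["contact_force"])
E
```

```text
6.1667 [ 0.52084219 -0.17912782  0.06967863] [-6.02954816  2.91882329 13.74321355]
6.2167 [ 0.52084611 -0.1791629   0.06969268] [-5.80351287  3.7319604  15.04331697]
6.2667 [ 0.52083706 -0.17914087  0.06969984] [-5.97825952  2.7483692  13.30096198]
6.3167 [ 0.52083378 -0.17915598  0.06968082] [-6.99735029  3.53061088 13.72176944]
```

```bash
python3 - <<'E'
from cell import imaging
from h import *
f=imaging.grab_frame("scene")
cv2.imwrite("pics/s3.png",cv2.resize(f["img"][190:320,80:240,::-1],(720,585),interpolation=cv2.INTER_CUBIC))
E
```

```text
(no output)
```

View pics/s3.png

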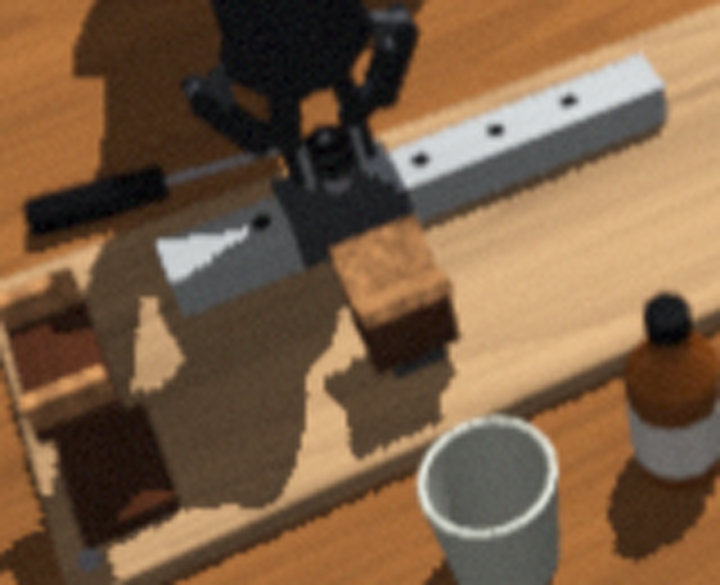

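The carriage (about 345,200) now has three free holes on the far side and one (262,222) on the headrest side. That puts it at the next hole, with the fingers on the knob (332,150) and the neighbouring objects untouched.

```bash
python3 -c "
from cell import readout,job
s=readout.sense();print(s['time_s'],s['eef_pos'],s['contact_force'],s['opening']);print(job.hand_in())"
```

```text
6.3667 [ 0.52082739 -0.17914806  0.06968435] [-5.71100045  3.72903603 13.39457832] 0.2759972956421899
the job is handed in; nothing more can be done
None
```

I pulled the knob up, slid the saddle one hole towards the headstock rest (the board's -y end) and let the pin into that hole. I handed the job in at 6.4 s, with the gripper still holding the knob pressed down.

- **Lift:** the tool rose about 11.5 mm with the knob gripped. The pull of about 5.6 N puts the plunger at roughly 15 mm, clear of the rail.
- **Slide and drop:** the slide measured 50.5 mm. The plunger then came back to its rest height with almost no reaction force, so the pin went into the hole.
- **Final hold:** the tool is about 4 mm below its height when I gripped the knob at rest, which is fully home, and it presses down with about 13–14 N.
- **Picture check:** in the last scene picture one free hole remains on the headrest side and three on the other. The bottle, cup and screwdriver look untouched. The sanding block was outside that picture, and the arm never came near it at bench height.

One small disagreement: the tool shifted about 1 mm further along the rail while pressing, with a sideways force of about 3–4 N. It ended 51.7 mm from the start. The pin's clearance in the hole limits the carriage to about ±1.5 mm, inside the 3 mm allowed.

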